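# Close the draught shield and tare the balance

### The job

The empty crucible on the balance is to be tared. With the fingertips, push the glass top cover of the draught shield forward until it is fully shut, then press the tare key (the long bar-shaped key in the middle of the row) lightly all the way down, let it spring back and take the hand away. Press no other key, pick nothing up, leave the crucible on the pan and the things beside the balance alone, and do not lean on the balance.

Things in the scene. Friction and masses are not known exactly. Their poses are not given: they have to be found in the camera images.
- balance: Laboratory balance, fixed in place, white and grey, 270 mm deep (x) by 172 mm wide (y). Origin: centre of its underside on the worktop; its +x points to its rear, -x (key panel) to the operator, +y to the operator's left, z up. The key panel slopes up to the rear at 0.17 rad, 38 mm high at the front edge, 53 mm at x = -42 mm; behind the keys lies a flat display, then the glass shield.
- pan_centre (a point): Centre of the top of the round steel pan (radius 56 mm), 66 mm above the worktop, at x = 47.5 mm, y = 0 of the balance. Round it stands the square draught shield: glass walls with aluminium edges, from x = -34 to +129 mm and y = -80 to +80 mm of the balance, top of its side rails at 163 mm above the worktop.
- tare_key_top (a point): Centre of the top face of the tare key: a grey bar 34 mm long (balance y) by 17 mm, in the middle of the row of five keys at x = -112 mm of the balance, its top about 47 mm above the worktop and 6 mm proud of the panel. It moves down square to the sloped panel and this point moves with it. The other keys stand 5 mm proud in the same row.
- tare_key (a joint): Travel of the tare key: 0 m up, 0.0035 m fully down; it counts as pressed from 0.002 m. A spring returns it: about 1 N to start, 3 N fully down.
- power_key (a joint): Travel of the round key, 13 mm wide, at the left end of the row, 68 mm left (balance +y) of the tare key (0 up, 0.0035 m down, same spring). Not to be pressed.
- menu_key (a joint): Travel of the square key, 12 mm wide, 40 mm left (balance +y) of the tare key (0 up, 0.0035 m down). Not to be pressed.
- print_key (a joint): Travel of the square key, 12 mm wide, 40 mm right (balance -y) of the tare key (0 up, 0.0035 m down). Not to be pressed.
- unit_key (a joint): Travel of the square key, 12 mm wide, at the right end of the row, 68 mm right (balance -y) of the tare key (0 up, 0.0035 m down). Not to be pressed.
- cover (a joint): Opening of the shield's glass top cover, a flat pane 4 mm thick that slides level along the balance's x axis: 0 m fully shut (front end stop), up to 0.10 m open (slid to the rear). It starts part open, slides with about 1 N of friction and stays where it is left.
- cover_grip (a point): Centre of the top of the black grip ridge near the front edge of the glass cover: 80 mm long (balance y), 9 mm thick (balance x), rising 16 mm above the pane, its top at 178 mm above the worktop. Behind it (toward the balance's +x) the pane lies flat and free. To shut the cover this ridge moves in the balance's -x by the value of joint cover.
- crucible: Small open crucible of plain white porcelain, round, 48 mm wide at the rim and 38 mm high, standing loose on the pan inside the shield. Origin: centre of its underside.
- amber_bottle: Bystander: brown screw-cap bottle, 58 mm wide, 115 mm high, standing loose on the worktop near the balance. Origin: centre of its underside.
- timer: Bystander: small white digital timer, 47 mm deep, 68 mm wide and 66 mm high, standing loose on the worktop near the balance. Origin: centre of its underside.
- forceps: Bystander: steel forceps, 130 mm long, 10 mm high, lying loose on the worktop to the left of the white thermal cycler. Origin: centre of its underside.
Not all that is in view belongs to the job. Leave any yellow look-alike of the crucible alone.

How it is judged:
On the way, in this order (a step that is already met when the one before it is completed fails the run):
1. the top cover is fully shut (within 3 mm) (value of joint cover below 0.003 m), for 0.2 s.
2. with the cover shut, the tare key is pressed down by the fingertips (value of joint tare_key above 0.002 m and value of joint cover below 0.003 m and contact force between the fingers and tare_key above 0.3 N), for 0.05 s.
At the end, for the whole second after the job is handed in: The cover is shut within 3 mm, the tare key has been pressed at least 2 mm with the cover shut and is up again (within 0.8 mm), and the crucible stands upright on the pan where it was (within 5 mm) (value of joint tare_key below 0.0008 m and value of joint cover below 0.003 m and z of crucible in the frame of balance between 0.064 and 0.069 m and angle between crucible's own z axis and vertical below 0.1 rad and distance of crucible from where it was at the start of the episode below 0.005 m and linear speed of crucible below 0.01 m/s); the robot touches nothing.
It fails at once if a key other than the tare key is pressed (1.5 mm or more) (value of joint any of power_key, menu_key, print_key, unit_key above 0.0015 m).
It fails at once if the tare key is pressed (2 mm) while the cover is open (more than 5 mm) (value of joint tare_key above 0.002 m and value of joint cover above 0.005 m).
It fails at once if the crucible is touched, shifted (5 mm) or lifted (contact force between any of the arm, the fingers and crucible above 0.5 N or distance of crucible from where it was at the start of the episode above 0.005 m).
It fails at once if the bottle, timer or forceps near the balance are shifted (10 mm) or picked up (distance of any of amber_bottle, timer, forceps from where it was at the start of the episode above 0.01 m).
It fails at once if the hand or arm leans on the balance with more than 25 N (contact force between any of the fingers, the arm and balance above 25 N).
It also fails if it takes over 45 s, if anything falls off the work surface, if the arm or the gripper's body presses on something with over 40 N, if the wrist force passes 120 N, or if a joint passes its speed limit or range.

### The arm

A 6-joint arm with a two-finger parallel gripper is mounted at the origin on a cart in front of the work surface, level with it; the furniture and walls round the work are solid. World frame = base frame: x ahead of the robot, y to its left, z up, the work surface at z = 0. Lengths are in m, angles in rad, forces in N, time in s.
With the tool pointing down it reaches from about 0.3 to 0.775 m from the base axis. Payload 14.6 kg.
Tool frame: the origin (TCP) lies on the front face of the gripper's body, between the roots of the fingers; the fingertips stand 97 mm ahead of it and the grasp point (between the pads) lies 78 mm ahead of it; z points along the fingers, x is the direction in which the jaws open and shut, and the axes are right-handed (so a half turn about z gives the same grasp; the last joint's range is limited). The gripper opens to 94 mm and grips with 3 to 60 N. Pads are 16 mm wide; open, the fingers measure 119 mm over their backs; the gripper's body (75 mm by 177 mm) begins 78 mm behind the grasp point.
Start: joints at [-1.204, 0.3, 1.521, -0, 1.321, -0.067], TCP at [0.231, -0.499, 0.303] pointing down, gripper open.
Joint ranges: [-3.03, 3.03], [-0.79, 2.21], [0.23, 2.52], [-1.04, 4.18], [0, 3.07], [-2.55, 2.55]. Speed limits (rad/s): [2.22, 2.22, 2.57, 3.14, 3.14, 3.14].

### API

Orientations are given as [roll, pitch, yaw] about the fixed x, y, z axes, in that order (R = Rz(yaw) Ry(pitch) Rx(roll)).
In Python, from station import sensors, camera, ctrl gives the robot as it stands.
- The arm moves only by the tool move_arm, never from a script. Its argument "rows" is text: rows parted by semicolons, each of 6 numbers parted by spaces: the shift along the tool's x, y, z in mm, then the turn, a rotation vector about the tool's x, y, z in rad. In form: x y z wx wy wz; .... A call has 1 to 20 rows; each row shifts and turns the pose as measured when the row begins, along the tool's axes as they then stand; what a row does not reach is not made up. A row lasts 1/8 s, in which the tool goes at most 62.5 mm and 10.7 degrees, less where a joint would pass 70% of its speed; a pose out of reach is approached as far as the arm can. A call with a gripper value outside its range is refused whole. "grip" is the opening, from -1 (shut) to 1 (fully open), set as the call begins (left out, the last holds). The fingers move at their own pace and stop on an object; "newtons" is the grip in N (left out, the last holds). Time passes only in rows, so rows that do not move let the fingers close. It gives the time, the measured TCP pose, the force and the opening at its end, in the units of the state.
- sensors.get_obs(): the state, without advancing time (a new reading comes with each control period).
- camera(name): name is "scene" or "top"; returns a dict with "color" (400x640x3 uint8, blue, green, red), "z_map" (400x640 float32, m along the optical axis (not along the pixel's ray), 0 where there is no reading), "mtx" (3x3 intrinsics, pixels), "position" and "attitude" of the camera in the world. Camera axes: x right, y down, z forward; pixel columns grow to the right and rows downward; lengths in m; the calibration is good to about 2 mm. A picture is of the moment at which its call begins.
- ctrl.hand_in(): hands the job in, once; it reports no verdict.
The state is a dict: "time_s": time; "qpos": joint angles; "joint_vel": joint speeds; "tau": joint torques, N m; "ee_pos": TCP position; "eef_rot": TCP orientation; "force": force on the tool from outside, world axes, zero at the start; "moment": the same for the moment, N m; "grip_width": finger opening in m.
Only numpy, scipy, OpenCV 4.12 (cv2) and the standard library are available. Lean on these libraries where they do the work, as an engineer would, in place of code of your own. Each camera call takes 0.05 s, during which the arm holds its last target.

## Working session

There is one attempt and no reset: what is moved stays moved. The work goes in short steps, Python scripts to look and compute and a tool call to move; the robot and the scene stay as the last step left them, time stands still between calls to the robot, and variables do not carry over. Pictures are saved under pics/ and viewed, and the job is handed in when it is done.

Besides the shell and the picture viewer there is one more tool, called after "Call:" by a JSON object that holds its "fn" and its "kwargs", one argument or row to a line. move_arm: Moves the arm, as the interface text tells. Its arguments: {"type":"object","properties":{"rows":{"type":"string"},"grip":{"type":"number"},"newtons":{"type":"number"}},"required":["rows"]}

```bash
mkdir -p pics; ls; cat > h.py <<'E'
import numpy as np, cv2, pickle
from station import sensors, camera, ctrl
def snap(n,tag):
    c=camera(n); pickle.dump(c,open(f'{n}_{tag}.pkl','wb')); cv2.imwrite(f'pics/{n}_{tag}.png',c['color']); return c
E
python3 - <<'E'
from h import *
for n in('scene','top'):
    c=snap(n,'0'); print(n,c['mtx'],c['position'],c['attitude'])
print(sensors.get_obs())
E
```

```text
pics
scene [[489.2822718    0.         318.67844785]
 [  0.         489.2822718  196.47713869]
 [  0.           0.           1.        ]] [0.13528488 0.68650675 1.1814028 ] [-2.46057836  0.00327017 -2.68368638]
top [[505.85983576   0.         321.97425924]
 [  0.         505.85983576 196.87547242]
 [  0.           0.           1.        ]] [ 0.2628423  -0.08393186  1.39759458] [-2.94589442 -0.0176377  -1.55203725]
{'time_s': 0.1, 'qpos': array([-1.20360439e+00,  3.00395238e-01,  1.52150261e+00,  5.39728595e-06,
        1.32070024e+00, -6.66506625e-02]), 'joint_vel': array([-9.32163542e-05, -1.36924317e-03, -2.15354211e-04, -8.70543787e-04,
        7.77630270e-04, -1.51619662e-03]), 'tau': array([ 1.57073580e-03, -5.32644439e+01, -3.53282869e+01,  7.10314955e-02,
        2.34601612e-02, -8.03505964e-05]), 'ee_pos': array([ 0.23112387, -0.49893606,  0.30216109]), 'eef_rot': array([-3.14152047e+00,  1.00285631e-03, -1.13695503e+00]), 'force': array([-0.14429889,  0.87604945,  0.01036427]), 'moment': array([-0.02403387,  0.00459605, -0.01822717]), 'grip_width': 0.0939808924443409}
```

View pics/scene_0.png

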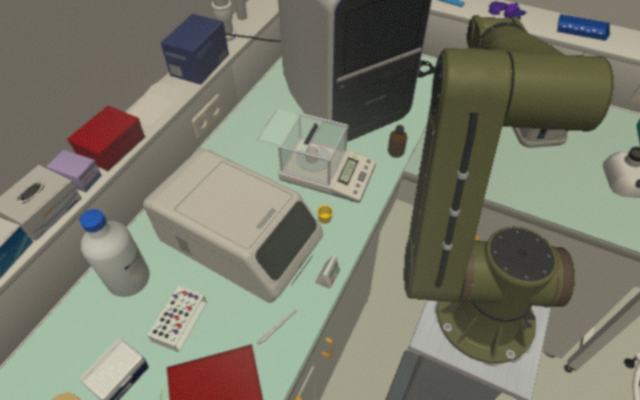

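View pics/top_0.png

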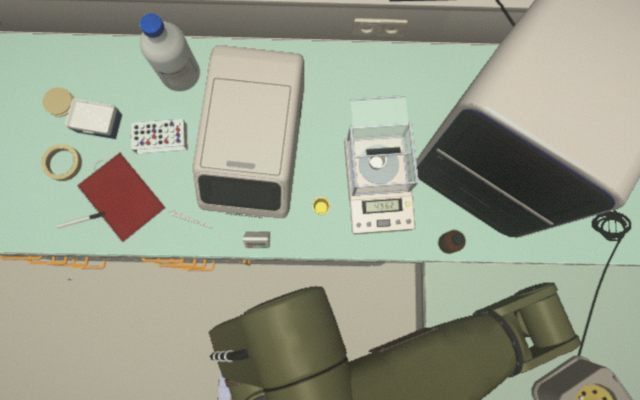

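The scene view shows the balance near (330,155). The top view shows it near (380,175), with the grip ridge at (383,151), the keys along row ~224 and the crucible at (376,162). The bottle is at (452,241), the timer at (257,240) and the yellow look-alike at (321,207). I'll enlarge the balance next.

```bash
cat >> h.py <<'E'
from scipy.spatial.transform import Rotation as Ro
def load(n,tag): return pickle.load(open(f'{n}_{tag}.pkl','rb'))
def pose(c): return Ro.from_euler('xyz',c['attitude']).as_matrix(), np.array(c['position'])
def at_z(c,u,v,z):
    R,p=pose(c); d=R@np.linalg.inv(c['mtx'])@[u,v,1]; return p+d*(z-p[2])/d[2]
def deproj(c,u,v):
    R,p=pose(c); return p+R@(np.linalg.inv(c['mtx'])@[u,v,1]*c['z_map'][int(round(v)),int(round(u))])
def proj(c,P):
    R,p=pose(c); q=c['mtx']@(R.T@(np.array(P)-p)); return q[:2]/q[2]
def crop(c,u0,v0,u1,v1,s,name):
    im=cv2.resize(c['color'][v0:v1,u0:u1],None,fx=s,fy=s,interpolation=cv2.INTER_CUBIC); cv2.imwrite(f'pics/{name}.png',im)
E
python3 - <<'E'
from h import *
c=load('top','0'); crop(c,335,90,435,240,4,'t0c')
s=load('scene','0'); crop(s,250,100,390,210,5,'s0c')
for p in [(381,224),(383,151),(330,240),(395,214)]: print(p,deproj(c,*p))
E
```

```text
(381, 224) [ 0.45920928 -0.26277643  0.05199359]
(383, 151) [ 0.62642601 -0.25211527  0.17564559]
(330, 240) [ 0.41961165 -0.12806426 -0.00506135]
(395, 214) [ 0.48812009 -0.30159647  0.04690389]
```

View pics/t0c.png

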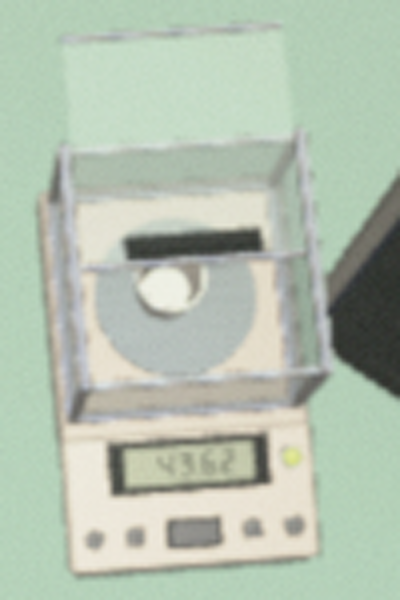

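View pics/s0c.png

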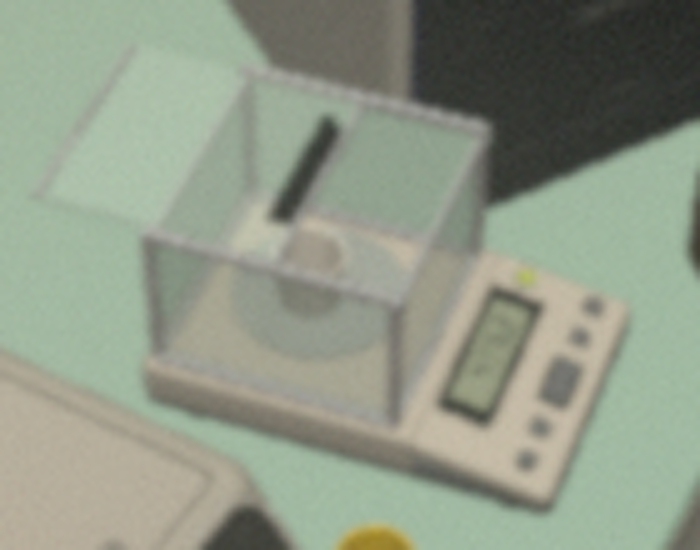

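```bash
cat > fit.py <<'E'
from h import *
from scipy.optimize import least_squares
c=load('top','0'); s=load('scene','0')
T=lambda u,v:(335+u/4,90+v/4); S=lambda u,v:(250+u/5,100+v/5)
obs=[(c,T(194,531),(-.112,0,.047)),(c,T(95,540),(-.112,.068,.046)),(c,T(136,536),(-.112,.04,.046)),(c,T(252,527),(-.112,-.04,.046)),(c,T(293,525),(-.112,-.068,.046)),
(s,S(560,384),(-.112,0,.047)),(s,S(527,461),(-.112,.068,.046)),(s,S(541,427),(-.112,.04,.046)),(s,S(580,338),(-.112,-.04,.046)),(s,S(593,306),(-.112,-.068,.046)),
(s,S(400,303),(-.034,.08,.163)),(s,S(488,128),(-.034,-.08,.163)),(c,T(67,150),(.129,.08,.163)),(c,T(300,135),(.129,-.08,.163)),(c,T(326,370),(-.034,-.08,.163)),(c,T(77,385),(-.034,.08,.163))]
def W(q,P): a=q[2];return np.array([q[0]+np.cos(a)*P[0]-np.sin(a)*P[1],q[1]+np.sin(a)*P[0]+np.cos(a)*P[1],P[2]])
def f(q): return np.concatenate([proj(cc,W(q,P))-uv for cc,uv,P in obs])
r=least_squares(f,[.57,-.26,0],loss='soft_l1'); q=r.x; np.save('q.npy',q)
if __name__=='__main__':
    print('balance',q); print(f(q).reshape(-1,2).round(1))
    B=lambda P:((lambda d:(np.cos(q[2])*d[0]+np.sin(q[2])*d[1],-np.sin(q[2])*d[0]+np.cos(q[2])*d[1]))(np.array(P[:2])-q[:2]))
    print('tare',W(q,(-.112,0,.047)))
    for n,P,z in[('ridge front-bot?',T(194,247),.178),('L',T(125,240),.178),('R',T(262,230),.178),('Lb',T(125,258),.178),('front edge',T(190,262),.163),('rear',T(170,32),.163)]:
        w=at_z(c,*P,z); print(n,w.round(4),np.round(B(w),4))
    for n,P,z in[('s ridge near top',S(274,212),.178),('s far',S(328,120),.178)]:
        w=at_z(s,*P,z); print(n,w.round(4),np.round(B(w),4))
    crop(c,360,140,410,165,14,'ridge'); crop(s,295,115,330,150,14,'sridge')
E
python3 fit.py
```

```text
balance [ 0.57336391 -0.25845655  0.09777588]
[[-0.3  0.6]
 [-0.6  0.3]
 [-0.6  0.5]
 [-0.2  0.5]
 [-0.2  0.2]
 [-0.2 -1.2]
 [-0.4 -0.5]
 [-0.3 -0.3]
 [-0.4 -0.7]
 [-0.4 -0.4]
 [-0.2  0.6]
 [ 0.1 -0.5]
 [-3.  -1.3]
 [ 0.6 -1.8]
 [ 1.5  1.1]
 [ 0.3  2. ]]
tare [ 0.46189885 -0.26939001  0.047     ]
ridge front-bot? [ 0.6238 -0.253   0.178 ] [0.0507 0.0005]
L [ 0.6273 -0.2097  0.178 ] [0.0585 0.0433]
R [ 0.6359 -0.2959  0.178 ] [ 0.0586 -0.0434]
Lb [ 0.6156 -0.2097  0.178 ] [0.0468 0.0444]
front edge [ 0.6183 -0.2525  0.163 ] [0.0453 0.0015]
rear [ 0.7726 -0.2402  0.163 ] [ 0.2001 -0.0013]
s ridge near top [ 0.623  -0.2047  0.178 ] [0.0547 0.0486]
s far [ 0.6297 -0.2883  0.178 ] [ 0.0531 -0.0352]
```

View pics/ridge.png

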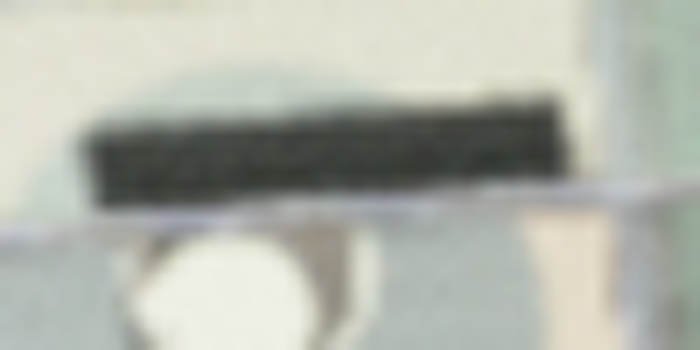

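View pics/sridge.png

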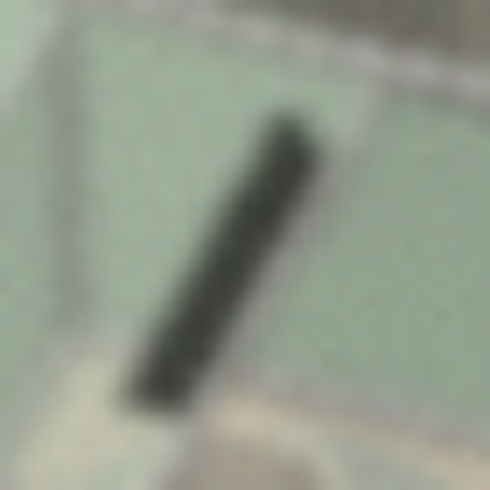

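```bash
python3 - <<'E'
from h import *
for n in('top','scene'):
    c=load(n,'0'); R,p=pose(c); v,u=np.mgrid[:400,:640]
    K=np.linalg.inv(c['mtx']); d=np.stack([u,v,np.ones_like(u)],-1)@K.T*c['z_map'][...,None]
    P=(p+d@R.T)[c['z_map']>0]
    # height grid, 5cm cells
    print(n,'rows x .25...0.9; cols y 0.1..-0.75 (5cm), max height cm')
    for x in np.arange(.25,.95,.05):
        row=[]
        for y in np.arange(.1,-.76,-.05):
            m=(abs(P[:,0]-x)<.025)&(abs(P[:,1]-y)<.025)
            row.append('%3d'%(100*P[m,2].max()) if m.any() else ' ..')
        print('%.2f'%x,' '.join(row))
E
```

```text
top rows x .25...0.9; cols y 0.1..-0.75 (5cm), max height cm
0.25 -88  63  69  69  68 -88 -88 -88  56  56  55  53  51  50   0  ..  ..   0
0.30 -88 -88 -88  66  66 -88 -88 -88 -88 -88   0  52  51   1   1   0   0   0
0.35   0   0   0   0   0   0   0   0   0   0   0   0   0   0   0   0   0   1
0.40   6   7   0   0   0   0   0   1   0   0   8  12   8   0   0   0   0   0
0.45   9  10  10   0   0   0   5   5   5   5   7  12   7  56  56  55   1   0
0.50  18  18  19   0   4   0   5   6   5   5   0  55  56  56  56  56  ..   0
0.55  21  21  21   0   4   5  16  15  16  16  56  56  56  56  56  56  ..  ..
0.60  21  21  21   1   0  16  17  17  16  55  56  56  56  56  56  56  ..  ..
0.65  21  21  21  19   1  16  18  18  18  55  56  56  56  56  56  56  ..  ..
0.70  21  21  21  20   1  16  17  16  16  16  55  56  56  56  55  55  ..  ..
0.75  21  21  21  20   0  16  17  17  16   0  53  56  56  55  55  55  54  ..
0.80  21  21  21  20   1   0  16  17  16   0   0  54  55  55  55  55  54  ..
0.85  21  21  21  20   0   1   0   0   1   0   1   0  53  ..  53  53  53  ..
0.90  20  20  20  19   0   0   0   1  
[... 479 characters left out ...]
  0   0
0.50  18  18  19   0   4   0   6   5   6   5   0  51  50  48   0 -89 -88 -88
0.55  21  21  21  ..   4   6  16  16  16  16  53  52   0  ..  ..  ..  ..  ..
0.60  21  21  21  ..   0  16  18  18  16  54  54   0  ..  ..  ..  ..  ..  ..
0.65  21  21  21  ..  ..  16  18  18  18  53  52  ..  ..  ..  ..  ..  ..  ..
0.70  21  21  21  20  ..  16  17  17  16  16  51  ..  ..  ..  ..  ..  ..  ..
0.75  21  21  21  20  ..  16  16  17  16  ..  48  47  ..  ..  ..  ..  ..  ..
0.80  21  21  21  20  ..   0   0  16  16  ..  ..  45  43  ..  ..  ..  ..  ..
0.85  21  21  21  20  ..   0   0   0   0   0  ..   0  42  39  ..  ..  ..  ..
0.90  20  20  19  19  ..  ..   1   0   0   0   0   1   1  38  35  ..  ..  ..
```

The balance fits at (0.573, -0.258) with yaw 0.098. The tare key top is at about (0.462, -0.269, 0.047), and the ridge centre is at balance x≈0.053, so the cover is open roughly 72 mm. A 0.56 m tall box stands close on the right, with its edge at y≈-0.34. I'll shut the fingers and swing in at small radius to where I can see the gripper.

Call:
{"fn": "move_arm", "kwargs": {
  "rows": "-26 -28 -8 0 0 0;-26 -28 -8 0 0 0;-26 -28 -8 0 0 0;-26 -28 -8 0 0 0;-26 -28 -8 0 0 0;-26 -28 -6 0 0 0;-26 -28 -6 0 0 0;-26 -28 -6 0 0 0;-26 -28 -6 0 0 0;-26 -28 -6 0 0 0;0 0 0 0 0 0",
  "grip": -1,
  "newtons": 10
}}

```text
time_s: 1.48
ee_pos: [0.379, -0.1339, 0.3725]
eef_rot: [3.141, 0.007, -1.138]
force: [0.1, -0.3, -0.5]
grip_width: 0.0005
```

```bash
cat >> h.py <<'E'
def rel(pos,yaw,pitch_tilt=0):
    """tool-frame shift (mm) and rotvec to target; tilt: tool z leans toward balance +x by tilt"""
    o=sensors.get_obs(); R=Ro.from_euler('xyz',o['eef_rot'])
    Rt=Ro.from_euler('xyz',[np.pi,0,yaw])
    if pitch_tilt:
        b=np.load('q.npy')[2]; ax=np.array([-np.sin(b),np.cos(b),0]); Rt=Ro.from_rotvec(-ax*pitch_tilt)*Rt
    return (R.inv().apply(np.array(pos)-o['ee_pos'])*1000).round(1), (R.inv()*Rt).as_rotvec().round(4)
E
python3 - <<'E'
from h import *
s=snap('scene','1'); c=snap('top','1')
o=sensors.get_obs(); print(o['time_s'],o['ee_pos'],o['eef_rot'],o['qpos'],o['force'],o['grip_width'])
P=o['ee_pos']; print(proj(s,P),proj(c,P))
d=c; R,p=pose(c); c0=load('top','0')
v,u=np.mgrid[:400,:640]; D=np.stack([u,v,np.ones_like(u)],-1)@np.linalg.inv(c0['mtx']).T*c0['z_map'][...,None]; X=(p+D@R.T)[c0['z_map']>0]
m=(X[:,2]>.5)&(X[:,0]>.45)&(X[:,1]>-.6)
for x in np.arange(.45,.85,.03):
    k=m&(abs(X[:,0]-x)<.015); print(round(x,2), X[k,1].max().round(3) if k.any() else None)
E
```

```text
1.575 [ 0.37844688 -0.1354562   0.37206291] [ 3.14058637  0.00706508 -1.14022875] [-0.43654769 -0.08783889  1.78796218  0.00383312  1.44750828  0.70319464] [-0.56127508  0.47366641 -0.30357601] 0.0005141333784677852
[381.04659971 134.44880465] [339.46933387 239.71276943]
0.45 -0.553
0.48 -0.509
0.51 -0.462
0.54 -0.417
0.57 -0.374
0.6 -0.344
0.63 -0.344
0.66 -0.361
0.69 -0.381
0.72 -0.404
0.75 -0.423
0.78 -0.445
0.81 -0.469
0.84 -0.493
```

View pics/scene_1.png

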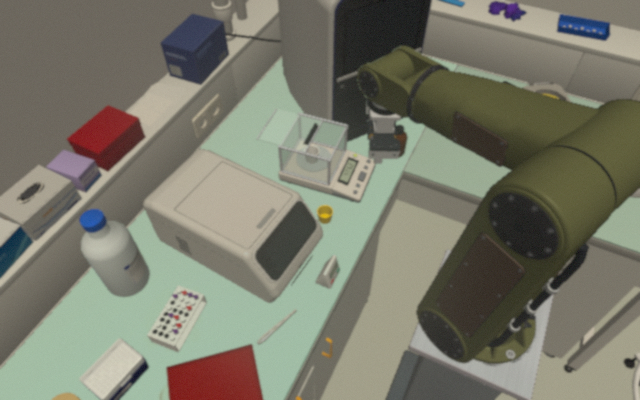

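View pics/top_1.png

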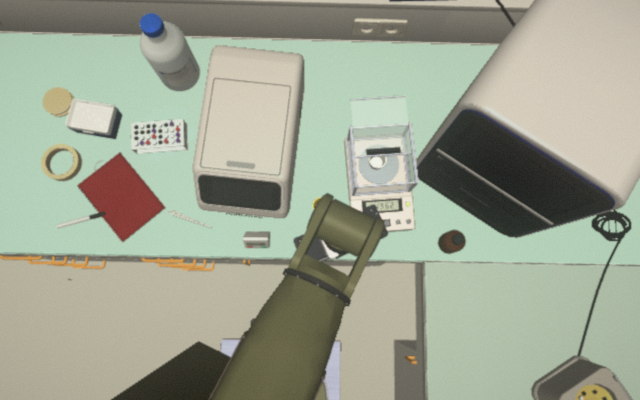

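```bash
python3 - <<'E'
from h import *
o=sensors.get_obs(); e=o['ee_pos']; a=o['qpos'][0]
X=[]
for n in('top','scene'):
    c=load(n,'1'); R,p=pose(c)
    v,u=np.mgrid[:400,:640]; D=np.stack([u,v,np.ones_like(u)],-1)@np.linalg.inv(c['mtx']).T*c['z_map'][...,None]
    c0=load(n,'0'); m=(c['z_map']>0)&(c0['z_map']-c['z_map']>.05)
    X.append((p+D@R.T)[m])
X=np.vstack(X)-e; rad=X[:,0]*np.cos(a)+X[:,1]*np.sin(a); lat=-X[:,0]*np.sin(a)+X[:,1]*np.cos(a); z=X[:,2]
print('TCP-rel: radial bins; lat min/max; z min/max')
for r in np.arange(-.3,.13,.03):
    for z0,z1 in((-.1,.08),(.08,.16),(.16,.4)):
        k=(abs(rad-r)<.015)&(z>z0)&(z<=z1)
        if k.sum()>5: print(round(r,2),(z0,z1),lat[k].min().round(3),lat[k].max().round(3),k.sum())
for P,y in[((.09,0,.30),.0978)]:
    q=np.load('q.npy'); b=q[2]; w=[q[0]+np.cos(b)*P[0]-np.sin(b)*P[1],q[1]+np.sin(b)*P[0]+np.cos(b)*P[1],P[2]]
    print(w,rel(w,y))
E
```

```text
TCP-rel: radial bins; lat min/max; z min/max
-0.3 (0.16, 0.4) 0.01 0.072 1166
-0.27 (0.16, 0.4) -0.004 0.069 888
-0.24 (0.16, 0.4) 0.039 0.068 73
-0.15 (0.16, 0.4) -0.058 0.062 474
-0.12 (0.08, 0.16) 0.026 0.052 32
-0.12 (0.16, 0.4) -0.059 0.062 1504
-0.09 (-0.1, 0.08) 0.022 0.048 102
-0.09 (0.08, 0.16) 0.053 0.058 33
-0.09 (0.16, 0.4) -0.058 0.059 1880
-0.06 (-0.1, 0.08) 0.005 0.085 608
-0.06 (0.08, 0.16) -0.039 0.058 97
-0.06 (0.16, 0.4) -0.055 0.059 1002
-0.03 (-0.1, 0.08) -0.027 0.083 698
-0.03 (0.08, 0.16) -0.039 0.061 492
-0.03 (0.16, 0.4) -0.058 0.064 1988
-0.0 (-0.1, 0.08) -0.035 0.043 138
-0.0 (0.08, 0.16) 0.026 0.063 211
-0.0 (0.16, 0.4) -0.059 0.064 2035
0.03 (-0.1, 0.08) -0.079 0.033 70
0.03 (0.08, 0.16) 0.024 0.061 37
0.03 (0.16, 0.4) -0.058 0.062 962
0.06 (-0.1, 0.08) -0.078 -0.002 143
0.09 (-0.1, 0.08) -0.045 -0.017 79
[np.float64(0.6629340463425178), np.float64(-0.24967073114525742), 0.3] (array([ 223. , -210.9,   70.3]), array([-0.0035,  0.0068, -1.238 ]))
```

Call:
{"fn": "move_arm", "kwargs": {
  "rows": "0 0 0 0 0 -0.177;0 0 0 0 0 -0.177;0 0 0 0 0 -0.177;0 0 0 0 0 -0.177;0 0 0 0 0 -0.177;0 0 0 0 0 -0.177;0 0 0 0 0 -0.177;0 0 0 0 0 0"
}}

```text
time_s: 2.58
ee_pos: [0.3754, -0.143, 0.3693]
eef_rot: [-3.133, 0.008, 0.126]
force: [0.5, 0.2, -0.0]
grip_width: 0.0005
```

```bash
cat >> h.py <<'E'
def bw(x,y,z):
    q=np.load('q.npy'); b=q[2]; return np.array([q[0]+np.cos(b)*x-np.sin(b)*y,q[1]+np.sin(b)*x+np.cos(b)*y,z])
def wb(P):
    q=np.load('q.npy'); b=q[2]; d=np.array(P[:2])-q[:2]; return np.array([np.cos(b)*d[0]+np.sin(b)*d[1],-np.sin(b)*d[0]+np.cos(b)*d[1],P[2]])
E
python3 -c "
from h import *
print(bw(.09,.025,.3),rel(bw(.09,.025,.30),.0978), sensors.get_obs()['qpos'])"
```

```text
[ 0.66049354 -0.22479014  0.3       ] (array([273.1, 117.4,  66.1]), array([-0.0083,  0.0082,  0.0277])) [-0.45631795 -0.0845648   1.79139133  0.00260066  1.44612508 -0.58219453]
```

Call:
{"fn": "move_arm", "kwargs": {
  "rows": "34 14.5 4 0 0 0;34 14.5 4 0 0 0.02;34 14.5 4 0 0 0;34 14.5 4 0 0 0;34 14.5 4 0 0 0;34 14.5 4 0 0 0;34 14.5 4 0 0 0;32 14 4 0 0 0;0 0 0 0 0 0;0 0 0 0 0 0"
}}

```text
time_s: 3.82
ee_pos: [0.6597, -0.2445, 0.3284]
eef_rot: [-3.133, 0.013, 0.048]
force: [0.5, -0.8, -0.1]
grip_width: 0.0006
```

```bash
python3 -c "
from h import *
s=snap('scene','2'); c=snap('top','2')
o=sensors.get_obs(); print(o['time_s'],o['ee_pos'],o['eef_rot'],o['force'],o['qpos'],wb(o['ee_pos']))
print(rel(bw(.09,.025,.30),.0978),rel(bw(.09,.025,.267),.0978))
crop(s,250,50,400,200,5,'s2c')"
```

```text
3.925 [ 0.65959486 -0.24419585  0.32889145] [-3.1327575   0.01253795  0.04933525] [-0.81137348  0.22445162  0.47527524] [-0.40722802  0.65675256  0.94526993  0.00240321  1.5547189  -0.45656472] [0.08721122 0.0057747  0.32889145]
(array([  2.2, -19.1,  29. ]), array([-0.0091,  0.0123, -0.0485])) (array([  2.6, -18.8,  62. ]), array([-0.0091,  0.0123, -0.0485]))
```

View pics/s2c.png

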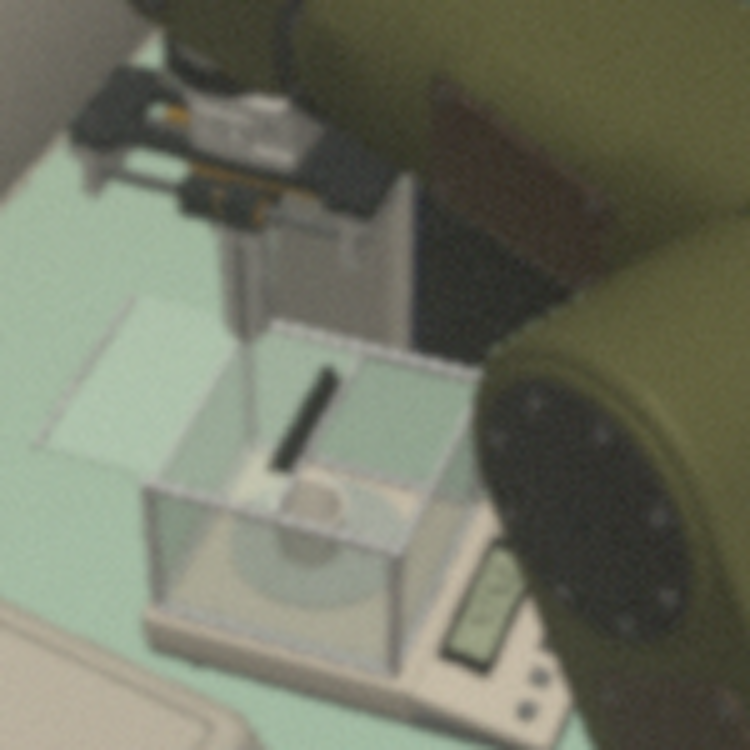

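View pics/top_2.png

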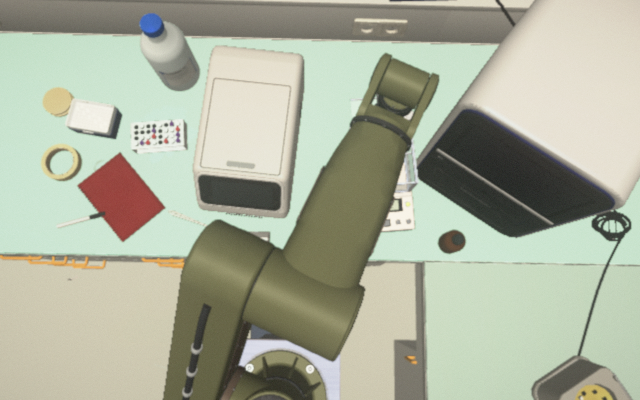

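The closed fingertips hang behind the ridge, at crop (245,335) = scene (299,117), with clearance from the tall box. Next I shift left and lower them to about 7 mm above the pane.

Call:
{"fn": "move_arm", "kwargs": {
  "rows": "1 -10 4 -0.005 0.006 -0.025;1 -9 4 -0.004 0.006 -0.025;0 0 14 0 0 0;0 0 14 0 0 0;0 0 10 0 0 0;0 0 8 0 0 0;0 0 0 0 0 0"
}}

```text
time_s: 4.8
ee_pos: [0.6593, -0.2232, 0.2718]
eef_rot: [3.141, -0.001, 0.102]
force: [-0.1, 1.0, -0.0]
grip_width: 0.0005
```

```bash
python3 -c "
from h import *
s=snap('scene','3')
o=sensors.get_obs(); R=Ro.from_euler('xyz',o['eef_rot']); tip=o['ee_pos']+R.apply([0,0,.097]); print(o['time_s'],o['ee_pos'],o['eef_rot'],o['force'],wb(o['ee_pos']),'tip',wb(tip))
print(proj(s,tip),rel(bw(.09,.025,.267),.0978))
crop(s,250,70,350,170,6,'s3c')"
```

```text
4.85 [ 0.65938751 -0.22317952  0.27236843] [ 3.14057527e+00 -1.44940734e-03  1.01908621e-01] [-0.71466624  0.51396404  0.60992525] [0.08905648 0.0267109  0.27236843] tip [0.08919747 0.0266128  0.17536858]
[296.69310608 135.19015838] (array([0.9, 1.7, 5.4]), array([ 0.001 , -0.0015,  0.0041]))
```

View pics/s3c.png

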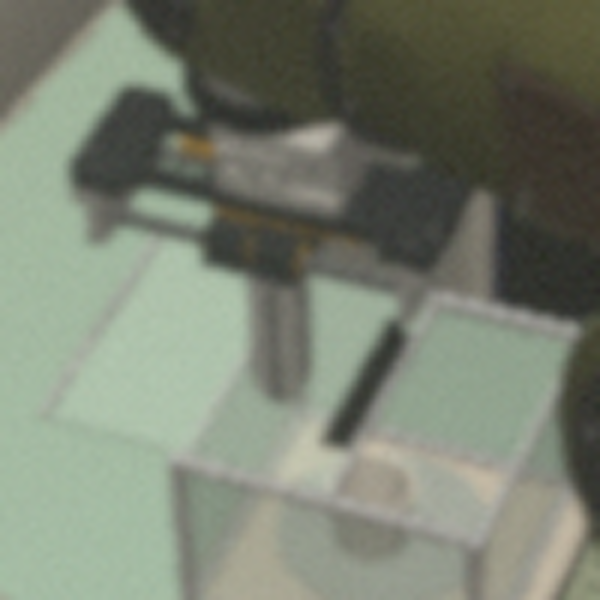

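Call:
{"fn": "move_arm", "kwargs": {
  "rows": "0 0 5.5 0 0 0;0 0 0 0 0 0;-8 0 0 0 0 0;-8 0 0 0 0 0;-6 0 0 0 0 0;-6 0 0 0 0 0;-6 0 0 0 0 0;-6 0 0 0 0 0;-6 0 0 0 0 0;-6 0 0 0 0 0"
}}

```text
time_s: 6.1
ee_pos: [0.6044, -0.2289, 0.2681]
eef_rot: [3.139, -0.005, 0.102]
force: [1.5, -0.2, -0.2]
grip_width: 0.0004
```

```bash
cat > st.py <<'E'
from h import *
import sys
s=snap('scene',sys.argv[1])
o=sensors.get_obs(); R=Ro.from_euler('xyz',o['eef_rot']); tip=o['ee_pos']+R.apply([0,0,.097]); print(o['time_s'],o['ee_pos'],o['eef_rot'],o['force'],'tip bal',wb(tip))
crop(s,250,70,400,200,5,'s'+sys.argv[1]+'c')
E
python3 st.py 4
```

```text
6.15 [ 0.60397869 -0.22904835  0.26811532] [ 3.13933207 -0.00440912  0.10162478] [-0.66065808  0.23566025 -0.54279334] tip bal [0.03376791 0.02606149 0.17111652]
```

View pics/s4c.png

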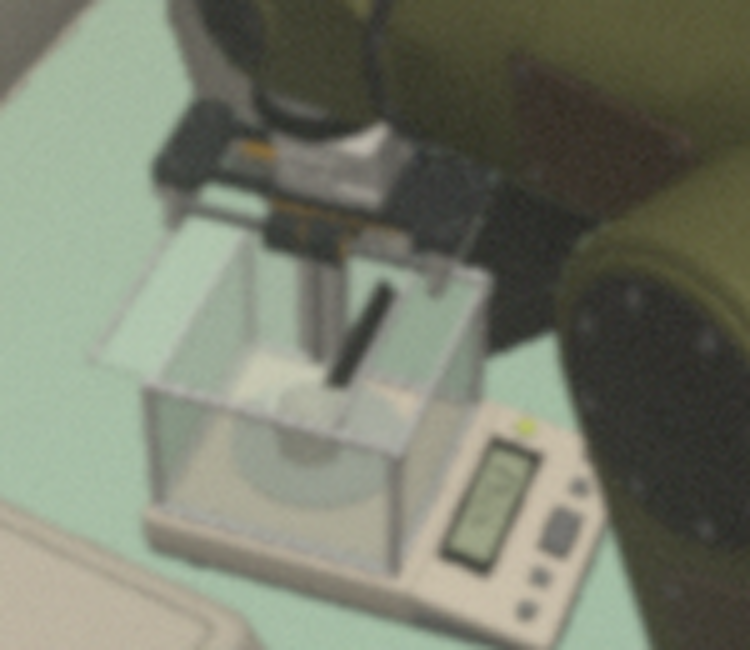

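The cover is sliding; the ridge is now at crop (360,335), well forward of where it was. I'll keep pushing, more slowly near the stop.

Call:
{"fn": "move_arm", "kwargs": {
  "rows": "-5 0 0 0 0 0;-5 0 0 0 0 0;-5 0 0 0 0 0;-5 0 0 0 0 0;-4 0 0 0 0 0;-3 0 0 0 0 0;-3 0 0 0 0 0"
}}

```text
time_s: 7.02
ee_pos: [0.5721, -0.2322, 0.2681]
eef_rot: [3.139, -0.005, 0.102]
force: [0.7, 1.3, 0.9]
grip_width: 0.0002
```

```bash
python3 st.py 5
```

```text
7.075 [ 0.57193168 -0.23223709  0.26809512] [ 3.13947361 -0.00445376  0.10161421] [ 0.01428506 -0.20372228  0.72510843] tip bal [0.00156695 0.02603015 0.1710963 ]
```

View pics/s5c.png

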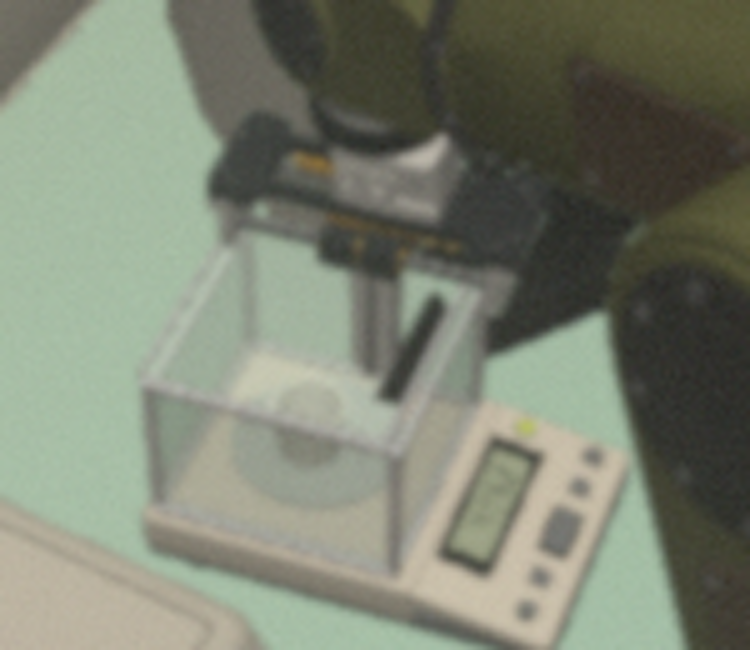

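The cover is nearly shut, with its rear edge now on the rear rail. I'll push on in small steps until the force and the stalled motion show the stop.

Call:
{"fn": "move_arm", "kwargs": {
  "rows": "-2 0 0 0 0 0;-2 0 0 0 0 0;-2 0 0 0 0 0"
}}

```text
time_s: 7.45
ee_pos: [0.5657, -0.2328, 0.2681]
eef_rot: [3.139, -0.005, 0.102]
force: [1.2, 1.0, 0.1]
grip_width: 0.0004
```

```bash
python3 st.py 6
```

```text
7.5 [ 0.565549   -0.23288924  0.26806672] [ 3.1394415  -0.00450683  0.10169071] [0.43440257 0.46678071 0.90474235] tip bal [-0.00484373  0.02600114  0.17106793]
```

Call:
{"fn": "move_arm", "kwargs": {
  "rows": "-2 0 0 0 0 0;-2 0 0 0 0 0"
}}

```text
time_s: 7.75
ee_pos: [0.5631, -0.2331, 0.2692]
eef_rot: [3.138, -0.011, 0.102]
force: [10.5, 1.6, 1.3]
grip_width: 0.0002
```

```bash
python3 st.py 7
```

```text
7.8 [ 0.56304587 -0.2331249   0.26933916] [ 3.13761293 -0.01155526  0.10204555] [9.63354974 1.02737884 1.18325521] tip bal [-0.00667341  0.02583666  0.1723464 ]
```

View pics/s7c.png

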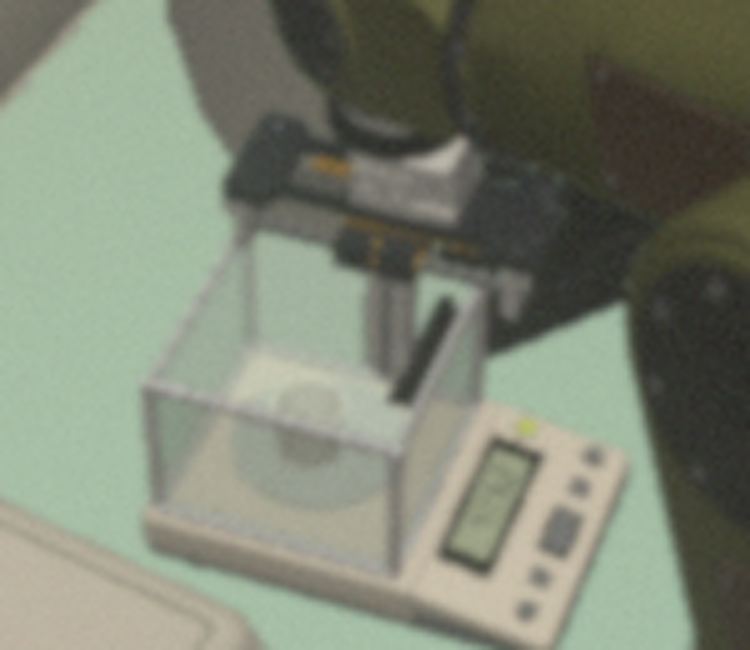

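The stop is reached: the force rose to 10 N and motion stalled, with the ridge along the front rail at crop (425,350). I'll back off, lift, and go to the keys.

Call:
{"fn": "move_arm", "kwargs": {
  "rows": "3 0 0 0 0 0;6 0 0 0 0 0;6 0 0 0 0 0;0 0 -15 0 0 0;0 0 -25 0 0 0;0 0 -25 0 0 0;0 0 -10 0 0 0;0 0 0 0 0 0"
}}

```text
time_s: 8.8
ee_pos: [0.5777, -0.2315, 0.3488]
eef_rot: [3.137, -0.01, 0.102]
force: [1.0, 0.0, -1.1]
grip_width: 0.0005
```

```bash
python3 st.py 8; python3 -c "
from h import *
b=.0978
t=np.array([np.sin(.17),0,-np.cos(.17)])
for h in(.10,.02,0):
    P=np.array([-.112,0,.047])-t*(.097+h); print(h,bw(*P),rel(bw(*P),b-np.pi/2,.17))
R=Ro.from_rotvec(-np.array([-np.sin(b),np.cos(b),0])*.17)*Ro.from_euler('xyz',[np.pi,0,b-np.pi/2]); print(R.as_matrix().round(3), R.as_euler('xyz'))
"
```

```text
8.85 [ 0.57764587 -0.23142059  0.34828592] [ 3.13769815 -0.00938601  0.1020851 ] [ 0.17343589  0.36137787 -0.42923893] tip bal [0.00781281 0.02611498 0.25129093]
0.1 [ 0.42872911 -0.27264358  0.2411602 ] (array([-153.3,   25.4,  105.8]), array([0.1289, 0.1234, 1.5717]))
0.02 [ 0.44219906 -0.27132233  0.16231342] (array([-140.5,   25.2,  184.8]), array([0.1289, 0.1234, 1.5717]))
0 [ 0.44556654 -0.27099202  0.14260172] (array([-137.3,   25.1,  204.5]), array([0.1289, 0.1234, 1.5717]))
[[ 0.098 -0.981  0.168]
 [-0.995 -0.096  0.017]
 [ 0.    -0.169 -0.986]] [-2.97159265e+00 -2.22044605e-16 -1.47299633e+00]
```

View pics/s8c.png

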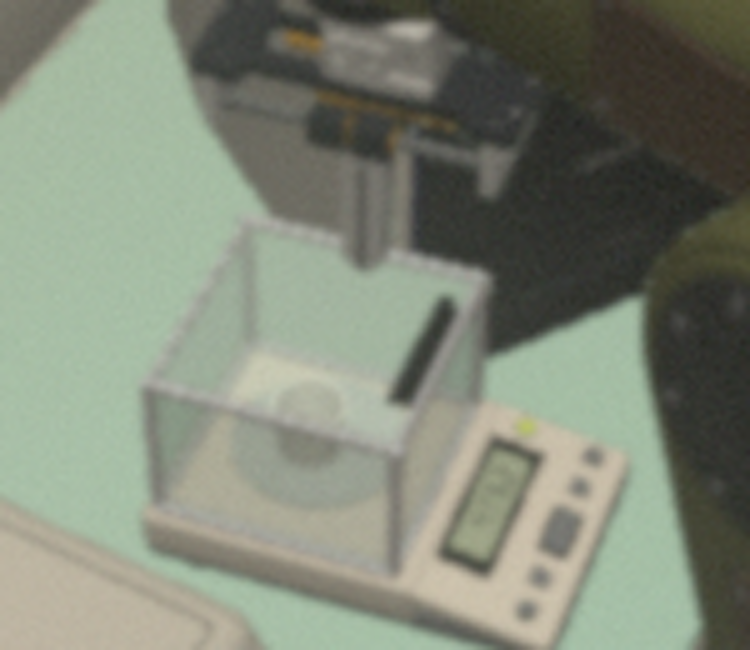

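The cover stayed shut and the hand is clear. Next I move to above the keys and turn the jaws along the row.

Call:
{"fn": "move_arm", "kwargs": {
  "rows": "-26 4.2 0 0 0 0;-26 4.2 0 0 0 0;-26 4.2 0 0 0 0;-26 4.2 0 0 0 0;-26 4.2 0 0 0 0;-24 4.2 0 0 0 0;0 0 0 0 0 0.175;0 0 0 0 0 0.175;0 0 0 0 0 0.175;0 0 0 0 0 0.175;0 0 0 0 0 0.175;0 0 0 0 0 0.175;0 0 0 0 0 0.175;0 0 0 0 0 0.175;0 0 0 0 0 0.17;0 0 0 0 0 0"
}}

```text
time_s: 10.85
ee_pos: [0.4191, -0.2717, 0.3312]
eef_rot: [3.131, 0.012, -1.518]
force: [-0.2, 0.2, -0.3]
grip_width: 0.0005
```

```bash
python3 st.py 9; cat > kr.py <<'E'
from h import *
b=.0978
t=np.array([np.sin(.17),0,-np.cos(.17)])
for h in(.10,.05,.02,0):
    P=np.array([-.112,0,.047])-t*(.097+h); print(h,bw(*P),*rel(bw(*P),b-np.pi/2,.17))
print(sensors.get_obs()['qpos'])
E
python3 kr.py
```

```text
10.9 [ 0.41913203 -0.27168619  0.33124352] [ 3.13111718  0.01173996 -1.51548328] [ 0.01023962 -0.02945926  0.76878457] tip bal [-0.15575355  0.00307048  0.23425553]
0.1 [ 0.42872911 -0.27264358  0.2411602 ] [  2.5 -10.5  90. ] [ 0.1802  0.0083 -0.0433]
0.05 [ 0.43714783 -0.2718178   0.19188096] [  2.8 -19.4 139.1] [ 0.1802  0.0083 -0.0433]
0.02 [ 0.44219906 -0.27132233  0.16231342] [  2.9 -24.8 168.7] [ 0.1802  0.0083 -0.0433]
0 [ 0.44556654 -0.27099202  0.14260172] [  3.  -28.4 188.3] [ 0.1802  0.0083 -0.0433]
[-0.64921006  0.1707398   1.61305816  0.00220247  1.37338019  0.86576291]
```

View pics/s9c.png

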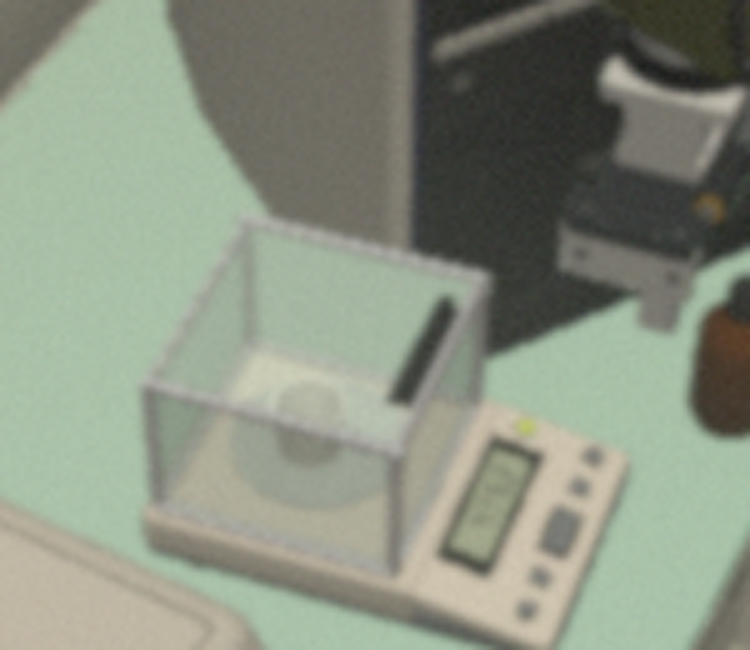

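The cover is shut and the hand is above the key panel. I'll tilt the tool square to the panel and descend to 50 mm above the key.

Call:
{"fn": "move_arm", "kwargs": {
  "rows": "1 -8 0 0.09 0.004 -0.022;1 -8 0 0.09 0.004 -0.022;0 0 20 0 0 0;0 0 25 0 0 0;0 0 25 0 0 0;0 0 25 0 0 0;0 0 20 0 0 0;0 0 0 0 0 0"
}}

```text
time_s: 11.9
ee_pos: [0.4553, -0.2701, 0.213]
eef_rot: [-2.968, -0.004, -1.437]
force: [-0.3, 0.2, -0.1]
grip_width: 0.0002
```

```bash
python3 st.py 10; python3 kr.py
```

```text
11.95 [ 0.45554575 -0.27028009  0.21399653] [-2.96735175 -0.00511862 -1.43751353] [0.00240538 0.1494503  0.09342473] tip bal [-0.10158691 -0.00015736  0.11846651]
0.1 [ 0.42872911 -0.27264358  0.2411602 ] [ -1.1  21.8 -31.4] [-0.0043  0.001   0.0358]
0.05 [ 0.43714783 -0.2718178   0.19188096] [-1.  22.  18.6] [-0.0043  0.001   0.0358]
0.02 [ 0.44219906 -0.27132233  0.16231342] [-1.  22.1 48.6] [-0.0043  0.001   0.0358]
0 [ 0.44556654 -0.27099202  0.14260172] [-1.  22.2 68.6] [-0.0043  0.001   0.0358]
[-0.64340121  0.30068843  1.74651419  0.14336292  0.97077691  0.71994354]
```

Call:
{"fn": "move_arm", "kwargs": {
  "rows": "-0.5 11 0 -0.002 0 0.018;-0.5 11 8 -0.002 0 0.017;0 0 20 0 0 0;0 0 15 0 0 0;0 0 0 0 0 0"
}}

```text
time_s: 12.58
ee_pos: [0.4388, -0.2721, 0.1681]
eef_rot: [-2.969, -0.002, -1.474]
force: [-0.8, -0.2, 1.5]
grip_width: 0.0006
```

```bash
python3 st.py 11; python3 kr.py; python3 - <<'E'
from h import *
s=load('scene','11'); o=sensors.get_obs(); R=Ro.from_euler('xyz',o['eef_rot']); print(proj(s,o['ee_pos']+R.apply([0,0,.097])), proj(s,bw(-.112,0,.047)))
crop(s,335,120,395,180,10,'s11d'); c=snap('top','11'); crop(c,335,150,435,250,6,'t11')
E
```

```text
12.625 [ 0.43899647 -0.27223159  0.16870986] [-2.96842346e+00 -2.32090620e-03 -1.47400040e+00] [-0.29468648 -0.44382957  0.24345446] tip bal [-0.11835703 -0.00083041  0.07316088]
0.1 [ 0.42872911 -0.27264358  0.2411602 ] [ -0.4  -2.4 -73.1] [-0.0032 -0.0025 -0.0006]
0.05 [ 0.43714783 -0.2718178   0.19188096] [ -0.5  -2.2 -23.1] [-0.0032 -0.0025 -0.0006]
0.02 [ 0.44219906 -0.27132233  0.16231342] [-0.6 -2.1  6.9] [-0.0032 -0.0025 -0.0006]
0 [ 0.44556654 -0.27099202  0.14260172] [-0.7 -2.1 26.9] [-0.0032 -0.0025 -0.0006]
[-0.66556215  0.33968819  1.81725596  0.15503705  0.8632005   0.7145052 ]
[364.46360398 170.29529541] [361.82714185 175.63049187]
```

View pics/s11d.png

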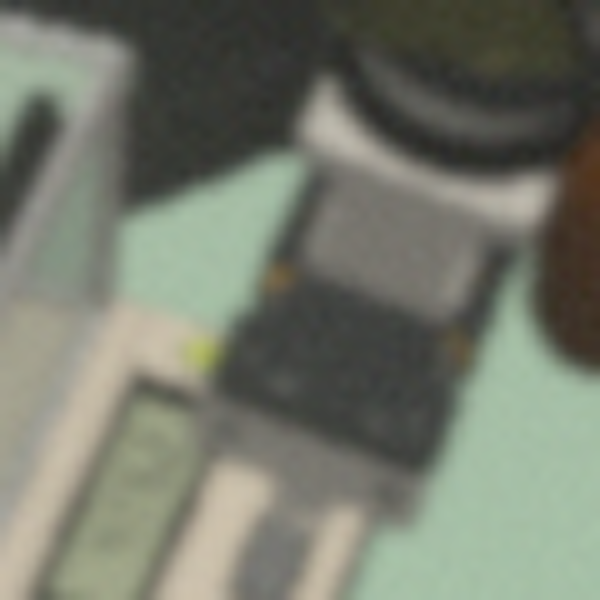

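View pics/t11.png

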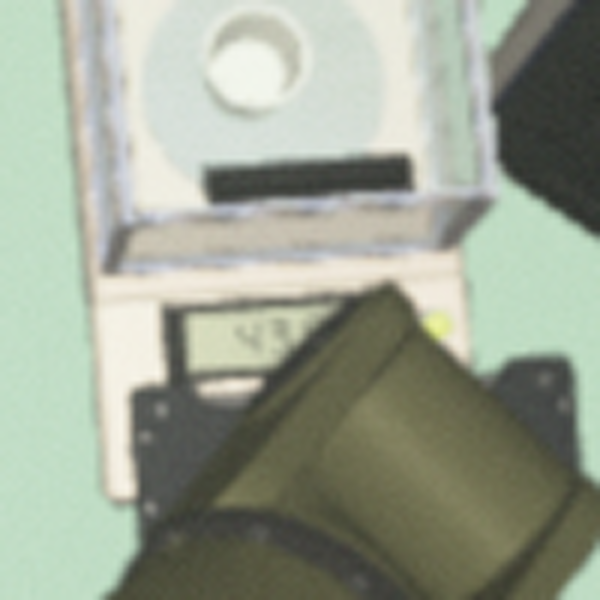

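The tip lines up with the key: it projects at scene (364,170), with the key at (362,176) just beneath. I'll correct 2 mm and drop to about 4 mm above the key.

Call:
{"fn": "move_arm", "kwargs": {
  "rows": "-0.5 -2 8 -0.003 0 0;0 0 8 0 0 0;0 0 4 0 0 0;0 0 0 0 0 0"
}}

```text
time_s: 13.18
ee_pos: [0.4452, -0.2714, 0.1493]
eef_rot: [-2.97, -0.004, -1.474]
force: [-0.3, -0.3, -0.5]
grip_width: 0.0004
```

```bash
python3 st.py 12; python3 kr.py|tail -3
```

```text
13.225 [ 0.44520542 -0.2714759   0.14949941] [-2.96983097 -0.00400817 -1.47372526] [-0.33780996  0.04149512 -0.22577972] tip bal [-0.11223851 -0.00084107  0.05392752]
0.02 [ 0.44219906 -0.27132233  0.16231342] [ -0.4   0.7 -13.1] [-0.0018 -0.0041 -0.    ]
0 [ 0.44556654 -0.27099202  0.14260172] [-0.5  0.8  6.9] [-0.0018 -0.0041 -0.    ]
[-0.65589273  0.37955478  1.81573765  0.15599395  0.82378941  0.71839789]
```

Call:
{"fn": "move_arm", "kwargs": {
  "rows": "0 0 1.5 0 0 0;0 0 1.5 0 0 0;0 0 1.5 0 0 0;0 0 1.5 0 0 0"
}}

```text
time_s: 13.72
ee_pos: [0.4464, -0.2715, 0.1437]
eef_rot: [-2.969, -0.005, -1.474]
force: [0.0, -0.8, 0.4]
grip_width: 0.0004
```

```bash
python3 kr.py|tail -2; python3 -c "
from h import *
print(sensors.get_obs()['force'])"
```

```text
0 [ 0.44556654 -0.27099202  0.14260172] [-0.6  0.9  1. ] [-0.0023 -0.0047 -0.    ]
[-0.65453461  0.39076676  1.81645764  0.15760458  0.81100425  0.71724975]
[ 0.03773396 -0.78374749  0.35234703]
```

Call:
{"fn": "move_arm", "kwargs": {
  "rows": "0 0 1 0 0 0;0 0 1 0 0 0"
}}

```text
time_s: 13.98
ee_pos: [0.4467, -0.2715, 0.1416]
eef_rot: [-2.969, -0.005, -1.474]
force: [-0.4, 0.4, 1.9]
grip_width: 0.0006
```

Call:
{"fn": "move_arm", "kwargs": {
  "rows": "0 0 1 0 0 0"
}}

```text
time_s: 14.1
ee_pos: [0.4469, -0.2715, 0.1407]
eef_rot: [-2.969, -0.005, -1.474]
force: [-0.8, -0.4, 3.1]
grip_width: 0.0003
```

Call:
{"fn": "move_arm", "kwargs": {
  "rows": "0 0 1 0 0 0"
}}

```text
time_s: 14.22
ee_pos: [0.4471, -0.2715, 0.1397]
eef_rot: [-2.969, -0.005, -1.474]
force: [-1.2, 1.3, 2.3]
grip_width: 0.001
```

Call:
{"fn": "move_arm", "kwargs": {
  "rows": "0 0 1 0 0 0"
}}

```text
time_s: 14.35
ee_pos: [0.4472, -0.2715, 0.1392]
eef_rot: [-2.969, -0.005, -1.474]
force: [-9.0, 3.6, 18.3]
grip_width: 0.0005
```

Call:
{"fn": "move_arm", "kwargs": {
  "rows": "0 0 1 0 0 0"
}}

```text
time_s: 14.48
ee_pos: [0.4473, -0.2715, 0.1391]
eef_rot: [-2.969, -0.005, -1.473]
force: [-11.1, 5.0, 20.5]
grip_width: 0.0002
```

The force jumped at about 3.4 mm of travel, so the key has bottomed. I'm releasing it straight away.

Call:
{"fn": "move_arm", "kwargs": {
  "rows": "0 0 -3 0 0 0;0 0 -5 0 0 0;0 0 -10 0 0 0;0 0 -20 0 0 0;0 0 -25 0 0 0;0 0 -25 0 0 0;0 0 -25 0 0 0;0 10 -25 0 0 0;0 25 -10 0 0 0;0 25 0 0 0 0;0 25 0 0 0 0;0 0 0 0 0 0"
}}

```text
time_s: 15.98
ee_pos: [0.335, -0.2815, 0.2798]
eef_rot: [-2.966, -0.009, -1.473]
force: [0.6, -0.3, 0.4]
grip_width: 0.0003
```

```bash
python3 st.py 13; python3 - <<'E'
from h import *
c=snap('top','13'); crop(c,335,90,435,240,4,'t13'); s0,s1=load('scene','0'),load('scene','13')
q=np.load('q.npy')
for n,z in[('rearL',.163)]: pass
E
```

```text
16.025 [ 0.33567046 -0.28153806  0.27996505] [-2.96592755 -0.00914915 -1.47296902] [-0.40031385  0.13173955 -0.21243501] tip bal [-0.22185932 -0.00064053  0.18446183]
```

View pics/s13c.png

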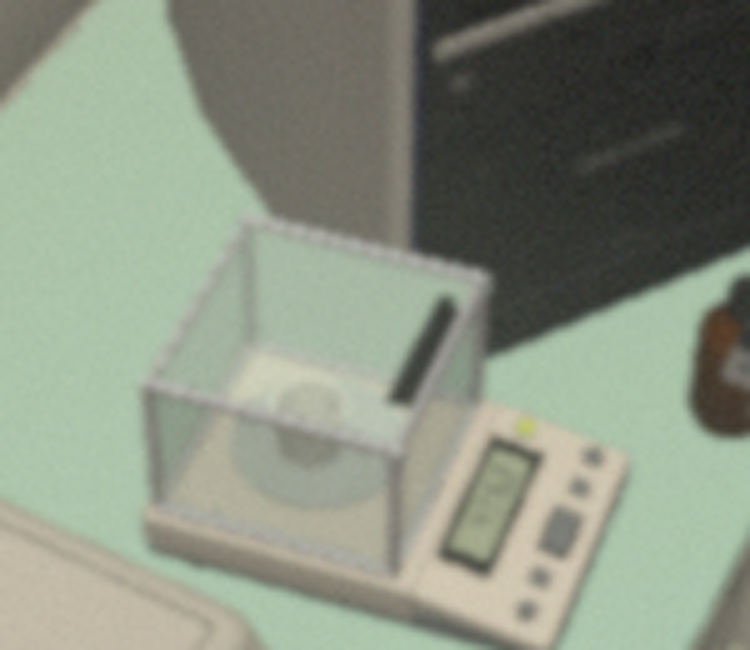

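View pics/t13.png

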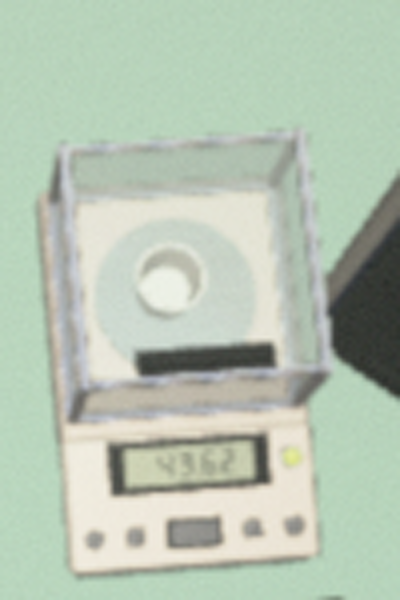

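View pics/top_13.png

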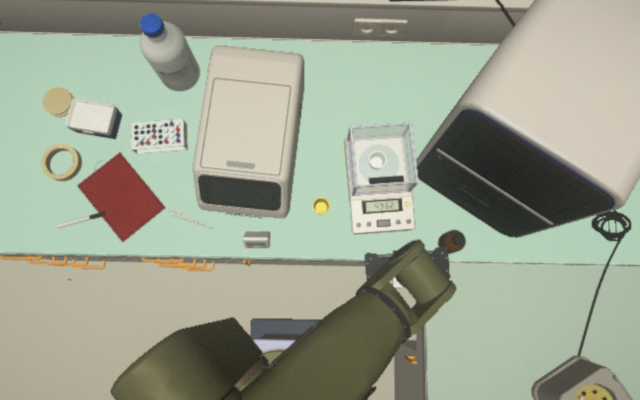

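```bash
python3 - <<'E'
from h import *
for n,sl in(('top',(slice(221,225),slice(380,387))),('scene',(slice(173,180),slice(359,365)))):
    a,b=load(n,'0'),load(n,'13'); print(n,'key depth before/after',np.median(a['z_map'][sl]),np.median(b['z_map'][sl]))
c=load('top','13')
for P in[(135,352),(275,345),(275,365),(138,373)]: print('ridge corner bal',wb(at_z(c,335+P[0]/4,90+P[1]/4,.178)).round(4))
a,b=load('scene','0'),load('scene','13')
d=cv2.absdiff(cv2.GaussianBlur(a['color'],(5,5),0),cv2.GaussianBlur(b['color'],(5,5),0)).max(2)
for nm,(u,v) in dict(bottle=(397,141),timer=(329,271),forceps=(302,268),yellow=(325,214)).items(): print(nm,d[v-12:v+12,u-12:u+12].max())
E
```

```text
top key depth before/after 1.3652401 1.366864
scene key depth before/after 1.5081983 1.5102096
ridge corner bal [-0.0138  0.044   0.178 ]
ridge corner bal [-0.0159 -0.0434  0.178 ]
ridge corner bal [-0.0286 -0.042   0.178 ]
ridge corner bal [-0.0272  0.0434  0.178 ]
bottle 123
timer 13
forceps 13
yellow 14
```

```bash
python3 - <<'E'
from h import *
A,B=[],[]
for i in range(6): B.append(camera('top')['z_map']); 
for i in range(6): A.append(camera('scene')['z_map'])
for n,b,regs in(('top',np.mean(B,0),dict(key=(slice(221,225),slice(380,387)),panel=(slice(227,231),slice(375,395)),panel2=(slice(214,219),slice(378,390)))),('scene',np.mean(A,0),dict(key=(slice(173,180),slice(359,365)),panel=(slice(182,188),slice(362,366)),panel2=(slice(165,185),slice(351,355))))):
    a=load(n,'0')['z_map']
    for k,s in regs.items(): print(n,k,(b[s]-a[s]).mean().round(5),(b[s]-a[s]).std().round(5))
s=snap('scene','14'); crop(s,280,60,440,180,5,'s14')
crop(load('scene','0'),280,60,440,180,5,'s0e')
E
```

```text
top key -0.00723 0.04202
top panel -0.00625 0.03573
top panel2 -0.01152 0.04957
scene key -0.01018 0.05262
scene panel -0.00118 0.00348
scene panel2 -0.00352 0.02782
```

View pics/s14.png

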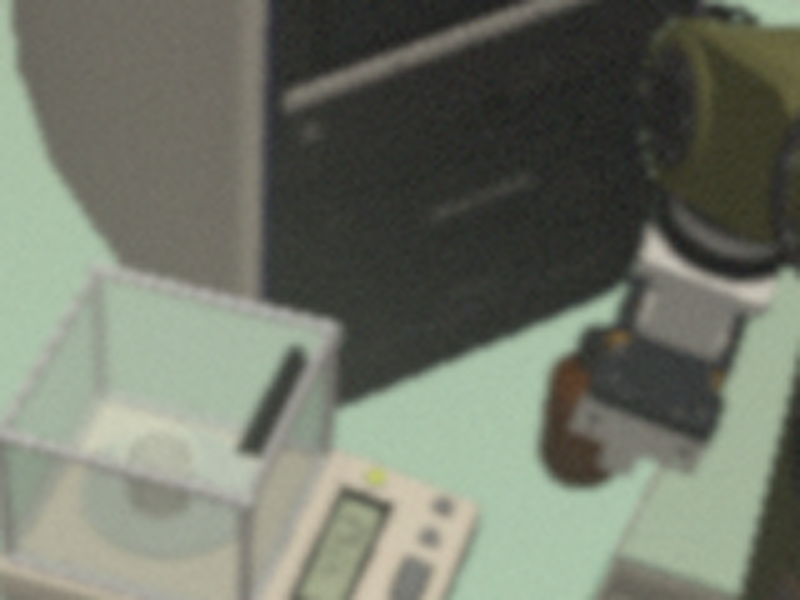

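View pics/s0e.png

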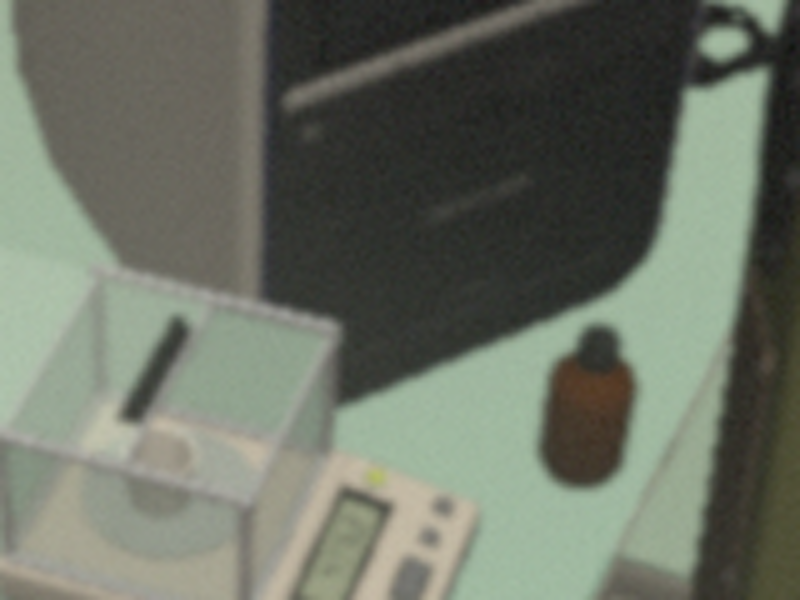

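```bash
python3 - <<'E'
from h import *
def key(n,frames,sl_list):
    out=[]
    for c in frames:
        R,p=pose(c); v,u=np.mgrid[:400,:640]
        X=p+(np.stack([u,v,np.ones_like(u)],-1)@np.linalg.inv(c['mtx']).T*c['z_map'][...,None])@R.T
        q=np.load('q.npy'); b=q[2]; x=(X[...,0]-q[0])*np.cos(b)+(X[...,1]-q[1])*np.sin(b)
        d=X[...,2]-(.053+np.tan(.17)*(x+.042))   # height over panel plane
        r=[]
        for s in sl_list:
            ok=c['z_map'][s]>0; r.append(np.median(d[s][ok])*1000)
        out.append(r)
    return np.array(out)
K=(slice(221,225),slice(380,387)); Pn=(slice(228,231),slice(372,396)); M=(slice(173,180),slice(359,365)); Q=(slice(182,188),slice(362,366))
print('before',key('top',[load('top','0')],[K,Pn]),key('s',[load('scene','0')],[M,Q]))
a=key('top',[camera('top') for i in range(8)],[K,Pn]); b=key('s',[camera('scene') for i in range(8)],[M,Q])
print('now top',a.mean(0),a.std(0),'scene',b.mean(0),b.std(0))
o=sensors.get_obs(); print(o['time_s'],o['force'],o['joint_vel'])
E
```

```text
before [[ 6.88015242 -2.01433621]] [[7.62935078 0.30334577]]
now top [ 6.03513071 -0.90492137] [0.44083408 0.25268494] scene [7.07897975 1.19050077] [0.5359161  0.63352326]
17.525 [-0.10167356  0.19431123  0.40970762] [-1.52783097e-03 -4.21171760e-04 -9.23680711e-04  7.12515636e-05
 -1.62822386e-03 -8.15946071e-04]
```

The key reads about 6–7 mm proud of the panel, so it is up. The bottle has not moved (the hand only hid part of it from that camera), and nothing is in contact. Handing in.

```bash
python3 -c "
from h import *
print(ctrl.hand_in())"
```

```text
the job is handed in; nothing more can be done
None
```

I shut the cover, pressed the tare key down and released it, and handed the job in at about 17.5 s with the hand clear. No verdict was reported.

**Cover:** I pushed the grip ridge forward with the closed fingertips until the motion stalled at the front stop with about 10 N. In the final pictures the ridge lies along the front rail, at about -21 mm in balance x. It was at about +53 mm before.

**Tare key:** I pressed it square to the panel, centred to within about 2 mm. The force was 2–3 N over roughly 3 mm of travel, then jumped at the bottom. My last 1 mm step peaked at about 24 N on the wrist, firmer than the "lightly" asked for and just under the 25 N leaning limit. I then released it at once.

**Last checks:**
- **Key:** by depth it stands about 6–7 mm above the panel, so it is up again. The reading is only good to about 1 mm.
- **Crucible:** it stands upright and looks unmoved on the pan.
- **Bystanders:** the timer and forceps images are unchanged. An image difference at the bottle turned out to be the hand hiding part of it; it had not moved.
- **Contact:** the wrist force is near zero.
- **Display:** it still reads 43.62, so it gives no confirmation that the tare registered.

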